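Set the cutting-length gauge to the red stop

ROBOT

A 6-joint arm with a two-finger parallel gripper is mounted at the origin on the work surface. World frame = base frame: x ahead of the robot, y to its left, z up, the work surface at z = 0. Lengths are in m, angles in rad, forces in N, time in s.
With the tool pointing down it reaches from about 0.25 to 0.725 m from the base axis. Payload 4 kg.
Tool frame: the origin (TCP) lies midway between the tips of the shut fingers; the grasp point (between the pads) lies grip_point_offset behind it (grip_point_offset is the distance from the TCP to the grasp point, in m); z points along the fingers, y is the line along which they close (so a half turn about z gives the same grasp; the last joint's range is limited). The gripper opens to 85 mm and grips with 20 to 120 N. Pads are 22 mm wide; open, the fingers measure 114 mm over their backs; the gripper's body (76 mm by 85 mm) begins 54 mm behind the grasp point. The pads swing forward as they close: fully open they stand 13 mm farther back than shut.
Start: joints at [0, 0.241, 0.005, 1.335, 0, 1.571], TCP at [0.5, -0, 0.231] pointing down, gripper open.
Joint ranges: [-2.72, 2.72], [-1.05, 1.87], [-1.09, 1.28], [-1.99, 2.15], [-1.42, 1.44], [-3.14, 3.14]. Speed limits (rad/s): [2.79, 2.79, 3.14, 3.14, 3.14, 3.14].

INTERFACE

Orientations are given as a unit quaternion [x, y, z, w].
In Python, from workcell import * gives the robot as it stands. The module is installed in compiled form; this text tells all that it offers.
- The arm moves only by the tool arm_command, never from a script. Its arguments are lists of equal length, an entry for each row: "slide": the shift along the tool's x, y, z in cm, a list of three; "spin": the turn about the tool's z in degrees. A call has exactly 5 rows; each row is the pose to reach, as a shift and turn from the pose commanded when the call began, along the tool's axes at that moment; what a row does not reach only later rows make up. A row lasts 1/8 s, in which the tool goes at most 62.5 mm and 10.7 degrees, less where a joint would pass 70% of its speed; a pose out of reach is approached as far as the arm can. A call with a gripper value outside its range is refused whole. "jaw" is the finger opening in cm, from 0 to 8.54, set as the call begins (left out, the last holds). The fingers move at their own pace and stop on an object; the grip force is fixed at half the most. Time passes only in rows, so rows that repeat a pose let the fingers close, or fill a call up. It gives the time, the measured TCP pose, the force, the opening and the grip force at its end, in the units of the state.
- get_obs(): the state, without advancing time (a new reading comes with each control period).
- camera(name): name is "scene" or "side" or "wrist"; returns a dict with "pixels" (480x640x3 uint8, red, green, blue), "range_z" (480x640 float32, m along the optical axis (not along the pixel's ray), 0 where there is no reading), "intrinsics" (3x3 intrinsics, pixels), "rvec" (rotation vector, rad) and "tvec" (3), from world to camera coordinates, as OpenCV has them. Camera axes: x right, y down, z forward; pixel columns grow to the right and rows downward; lengths in m; the calibration is good to about 2 mm. A picture is of the moment at which its call begins.
- job_done(): hands the job in; it is judged then, once.
Trained networks look in a picture, given as the dict that the camera call returned (one of the last four; its "shot" number tells which), for a name from the list of things; names that differ only in an ending like _2 or _b are one class to them, and where a whole thing is asked for, a point or a joint stands for the part that bears it (a point fixed in the world has none). Each returns a list of dicts, best first, with "confidence" (0 to 1); they miss things now and then, are a little off and sometimes report something else, mostly with a low value. They report only what shows in the picture. A call takes as long as a camera call.
- recognise(picture, thing): "centre" ([column, row] in pixels, amid what is visible of it).
- landmark_of(picture, thing): "centre" ([column, row] in pixels: a listed point, or the origin of a listed thing).
The state is a dict: "clock": time; "joint_pos": joint angles; "joint_vel": joint speeds; "tau": joint torques, N m; "eef_pos": TCP position; "tool_rot": TCP orientation; "ft_force": force on the tool from outside, world axes, zero at the start; "ft_torque": the same for the moment, N m; "grip_width": finger opening in m; "grasp_force": force on a finger pad.
Only numpy, scipy, OpenCV 4.12 (cv2) and the standard library are available. Lean on these libraries where they do the work, as an engineer would, in place of code of your own. Each camera call takes 0.05 s, during which the arm holds its last target. There are 200 camera calls.

TASK

Set the length gauge on the cutting table for this batch: with a fingertip press the yellow release pad in the middle of the black slider to free its brake, keep the pad pressed while you slide the slider along the rail until it rests against the red stop, then let the pad come up so that the brake holds it there. Do not ram the stop, never force the slider along while the pad is up, and leave the templates and tools lying around the gauge where they are.

Things in the scene. Friction and masses are not known exactly. Their poses are not given: they have to be found in the camera images.
- gauge_rail: The fixed aluminium gauge rail screwed to the table: T section, 400 mm long, 56 mm wide, its flat top 40 mm above the table, white scale strip along one edge. Origin on the table under the middle of the rail; its y axis runs along the rail, x across it, z up. Its place and direction on the table vary.
- slider: Black slider on the rail, 90 mm long (along y), 74 wide; end cheeks, 20 mm long each, rise to 72 mm above the table, with a 50 mm recess between them for the yellow pad. A low steel fence blade reaches 150 mm out on the +x side. Origin: its middle, on the rail's middle line, at the rail's top; y along the rail. End faces 45 mm from it. Starts between the stops, touching neither.
- release_pad (a joint): Press depth of the yellow pad (m): about 0 up (brake on), 0.006 fully down. About 9 N takes it 2 mm down, 12 N all the way. The brake eases off and is free from 2 mm down; 3 to 5 mm is a good depth. Springs up when let go. Pad up, the brake holds the slider with 15 to 20 N of friction; pad down, it slides with 1 to 3 N, so a fingertip on the pad carries it along by friction.
- pad_top (a point): Centre of the top face of the yellow release pad in the middle of the slider: 47 mm along the rail by 56 mm across, flat, 64 mm above the table when up (cheeks at either end stand 8 mm higher). Moves down with the pad. y along the rail, x across, z up.
- red_stop: Red stop block, fixed on the rail near one end (which end varies): 24 mm along the rail, 72 wide, top 69 mm above the table, with a dark thumb screw of 19 mm diameter up to 84 mm. Origin on the rail's middle line at the rail's top, in the block's middle; faces 12 mm from it along y. With the slider against it the two origins are 57 mm apart.
- white_stop: The white stop block for another size, the same shape as the red one, near the other end of the rail. Not used now.
- template_a: Loose grey board template with a round hole, 100 x 160 x 4 mm, lying flat. Origin under its middle.
- template_b: Loose dark grey board template with a round hole, 110 x 170 x 4 mm, lying flat. Origin under its middle.
- tumbler: Loose open steel tumbler, 72 mm diameter, 95 mm high, standing off one end of the rail. Origin under its middle.
- pattern_weight: Loose dark steel pattern weight with a knob, 68 mm diameter, 64 mm high. Origin under its middle.
- tape_roll: Loose roll of tan tape lying flat, 84 mm diameter, 24 mm high. Origin under its middle.
- chalk: Loose block of yellow marking chalk, 40 x 18 x 11 mm. Origin under its middle.
- knife: Loose orange board knife lying flat, 145 mm long, 20 mm wide, 18 mm high. Origin under it, near its middle; x along the knife.

How it is judged:
On the way, in this order (a step that is already met when the one before it is completed fails the run):
1. the release pad is pressed with the slider still where it started (value of joint release_pad above 0.0015 m and distance of slider from where it was at the start of the episode below 0.008 m), for 0.05 s.
2. the slider is brought against the red stop (horizontal distance between slider and red_stop below 0.0592 m), for 0.1 s.
At the end, for the whole second after the job is handed in: The slider rests against the red stop (gap under about 2 mm), at rest, with the release pad up again so that the brake holds (horizontal distance between slider and red_stop below 0.0592 m and value of joint release_pad below 0.0008 m and linear speed of slider below 0.005 m/s); the robot touches nothing.
It fails at once if the slider is forced along the rail while the release pad is up (value of joint release_pad below 0.0005 m and linear speed of slider above 0.004 m/s and contact force between any of the fingers, the arm and slider above 12 N).
It fails at once if the slider is rammed against a stop (over 60 N) (contact force between slider and red_stop above 60 N or contact force between slider and white_stop above 60 N).
It fails at once if a loose template or tool is lifted, carried or shoved (over 20 mm) (distance of any of template_a, template_b, tumbler, pattern_weight, tape_roll, chalk, knife from where it was at the start of the episode above 0.02 m).
It also fails if it takes over 38 s, if anything falls off the work surface, if the arm or the gripper's body presses on something with over 40 N, if the wrist force passes 120 N, or if a joint passes its speed limit or range.

## Working session

There is one attempt and no reset: what is moved stays moved. The work goes in short steps, Python scripts to look and compute and a tool call to move; the robot and the scene stay as the last step left them, time stands still between calls to the robot, and variables do not carry over. Pictures are saved under pics/ and viewed, at most 10 in all, crops included, and the job is handed in when it is done.

Besides the shell and the picture viewer there is one more tool, called after "Request:" as name(argument=value, ...) on one line, values as JSON. arm_command: Moves the arm, as the interface text tells. Its arguments: {"type":"object","properties":{"slide":{"type":"array","items":{"type":"array","items":{"type":"number"}}},"spin":{"type":"array","items":{"type":"number"}},"jaw":{"type":"number"}},"required":["slide","spin"]}

```bash
mkdir -p pics
cat > h.py <<'E'
from workcell import *
import numpy as np, cv2
def back(p,uv,z=None):
    R=cv2.Rodrigues(np.array(p["rvec"],float))[0];t=np.array(p["tvec"],float).ravel();K=np.array(p["intrinsics"])
    d=R.T@np.linalg.inv(K)@np.array([uv[0],uv[1],1.]);c=-R.T@t
    if z is not None: return c+d*(z-c[2])/d[2]
    return c+d*p["range_z"][int(round(uv[1])),int(round(uv[0]))]
def save(p,n): cv2.imwrite("pics/"+n,p["pixels"][:,:,::-1])
Z=dict(pad_top=.064,slider=.04,red_stop=.04,white_stop=.04,gauge_rail=0)
E
python3 - <<'E'
from h import *
np.set_printoptions(precision=4,suppress=True)
for c in ["scene","side"]:
    p=camera(c);save(p,c+"0.png")
    for n in ["pad_top","slider","red_stop","white_stop","gauge_rail"]:
        for r in landmark_of(p,n)[:2]: print(c,n,np.array(r["centre"]),round(r["confidence"],2),back(p,r["centre"],Z[n]))
    for n in ["tumbler","pattern_weight","knife"]:
        for r in recognise(p,n)[:1]: print(c,n,np.array(r["centre"]),round(r["confidence"],2),back(p,r["centre"]))
o=get_obs();print(o["eef_pos"],o["tool_rot"],o["clock"],o["grip_width"])
E
```

```text
scene slider [354.  233.7] 0.59 [0.5652 0.0841 0.04  ]
scene red_stop [298.7 253.2] 0.89 [ 0.6013 -0.055   0.04  ]
scene white_stop [398.7 216.9] 0.81 [0.5305 0.2053 0.04  ]
scene gauge_rail [352.8 245. ] 0.68 [0.567  0.0824 0.    ]
scene tumbler [450.8 197.7] 0.61 [0.5364 0.3276 0.0905]
scene pattern_weight [377.6 334.3] 0.57 [0.8313 0.0756 0.0297]
scene knife [360.3 195.4] 0.73 [0.4116 0.136  0.0136]
side pad_top [319.4 269.2] 0.95 [0.5599 0.0814 0.064 ]
side slider [316.1 279.4] 0.59 [0.5631 0.0876 0.04  ]
side red_stop [318.1 289.4] 0.71 [0.5442 0.1091 0.04  ]
side red_stop [334.9 237.5] 0.67 [ 0.6038 -0.0502  0.04  ]
side white_stop [295.  326.9] 0.81 [0.526  0.2116 0.04  ]
side white_stop [315.5 271.3] 0.51 [0.5773 0.0682 0.04  ]
side gauge_rail [316.6 287. ] 0.8 [0.5728 0.0698 0.    ]
side tumbler [251.5 378.3] 0.6 [0.5274 0.3306 0.0275]
side pattern_weight [218.4 243.9] 0.72 [0.8099 0.1039 0.0298]
side knife [378.9 343. ] 0.84 [0.3951 0.1375 0.0112]
[0.5    0.     0.2313] [0.7071 0.7071 0.     0.    ] 0.9 0.085650389533196
```

View pics/scene0.png

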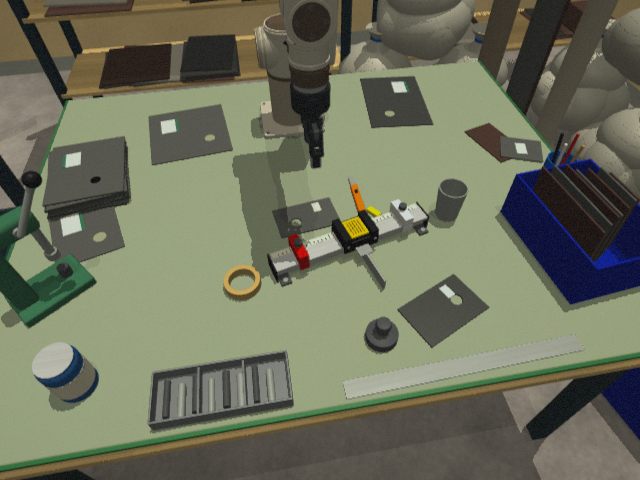

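View pics/side0.png

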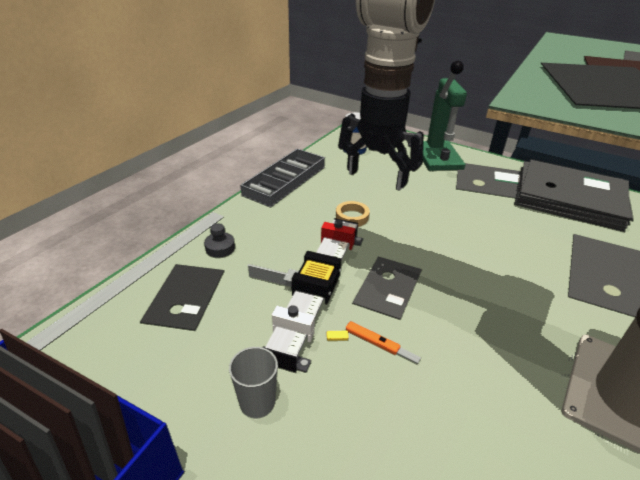

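The scene picture shows the slider at about (354,233), the red stop at (299,253) and the white stop at (400,215). The side picture agrees: slider (317,275), red stop (338,236). The side network's first "red_stop" hit, at (318,289), is really on the slider. I'll refine the positions with depth.

```bash
cat >> h.py <<'E'
def cloud(p):
    R=cv2.Rodrigues(np.array(p["rvec"],float))[0];t=np.array(p["tvec"],float).ravel();K=np.array(p["intrinsics"])
    v,u=np.mgrid[0:480,0:640];z=p["range_z"]
    c=np.stack([(u-K[0,2])/K[0,0]*z,(v-K[1,2])/K[1,1]*z,z],-1)
    return (c-t)@R
def seg(p):
    X=cloud(p);h=cv2.cvtColor(p["pixels"],cv2.COLOR_RGB2HSV).astype(int)
    near=(p["range_z"]>0)&(abs(X[...,0]-.57)<.13)&(abs(X[...,1]-.08)<.22)
    H,S,V=h[...,0],h[...,1],h[...,2]
    y=near&(H>18)&(H<35)&(S>130)&(V>80)&(abs(X[...,2]-.062)<.012)
    r=near&((H<8)|(H>172))&(S>130)&(abs(X[...,2]-.069)<.006)
    return X[y],X[r]
def box(P): 
    c,s,a=cv2.minAreaRect((P[:,:2]*1000).astype(np.float32)); return np.round(c,1),np.round(s,1),round(a,1),round(float(np.median(P[:,2]))*1000,1),len(P)
E
python3 - <<'E'
from h import *
for c in ["scene","side","wrist"]:
    p=camera(c)
    if c=="wrist": save(p,"wrist0.png")
    for P in seg(p):
        if len(P)>8: print(c,box(P))
E
```

```text
scene (array([566.5,  84. ]), array([62.3, 51.8]), 15.4, 63.8, 368)
scene (array([600.6, -55.8]), array([72.7, 23.3]), 15.2, 68.2, 206)
side (array([564.9,  88.4]), array([61.3, 57.1]), 13.9, 63.8, 458)
side (array([598.3, -52.7]), array([71.6, 26.2]), 16.2, 67.6, 231)
wrist (array([564.5,  86.4]), array([59.6, 47. ]), 14.5, 63.5, 4387)
wrist (array([599.4, -54. ]), array([72. , 24.3]), 14.6, 67.6, 1670)
```

View pics/wrist0.png

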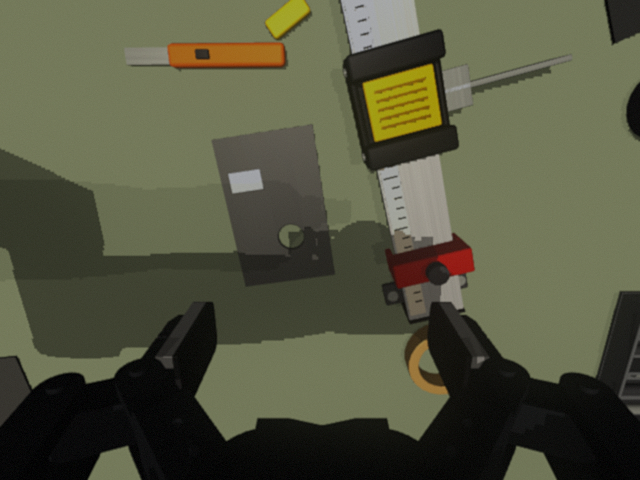

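Wrist view: the pad is at (403,103), inside the black slider, and the red stop is at (430,262). All three cameras agree on pad (0.565, 0.086, 0.064), stop (0.5995, -0.054) and a rail yaw of about 14.4° from world y. That means about 87 mm of travel along tool -x once the tool is aligned.

Request:
arm_command(slide=[[2, 1.5, 2.5], [4.5, 3.5, 5.5], [7, 5.5, 9], [8.6, 6.5, 12], [8.6, 6.5, 12]], spin=[-4, -8, -12, -14.4, -14.4], jaw=0)

```text
clock: 1.68
eef_pos: [0.5633, 0.0867, 0.1083]
tool_rot: [0.612, 0.791, -0.002, -0.002]
ft_force: [0.1, 0.5, -0.2]
grip_width: 0.0003
grasp_force: 0.0
```

Run:
```python
from h import *
from scipy.spatial.transform import Rotation as R
o=get_obs();print(o["eef_pos"],o["clock"],o["grip_width"],o["ft_force"]);M=R.from_quat(o["tool_rot"]).as_matrix();print(M.round(3))
p=camera("wrist");save(p,"w1.png")
for P in seg(p):
    if len(P)>8: print(box(P),M.T@(np.r_[np.array(box(P)[0])/1000,0]-o["eef_pos"]))
```

```text
[0.56325372 0.08671321 0.10827246] 1.675 0.00034552056905074645 [ 0.08233522  0.46067534 -0.24392211]
[[-0.25   0.968 -0.006]
 [ 0.968  0.25  -0.001]
 [ 0.001 -0.006 -1.   ]]
(array([562.8,  87.6]), array([56. , 49.2]), 14.7, 63.5, 6697) [0.00090531 0.00043439 0.10827239]
```

View pics/w1.png

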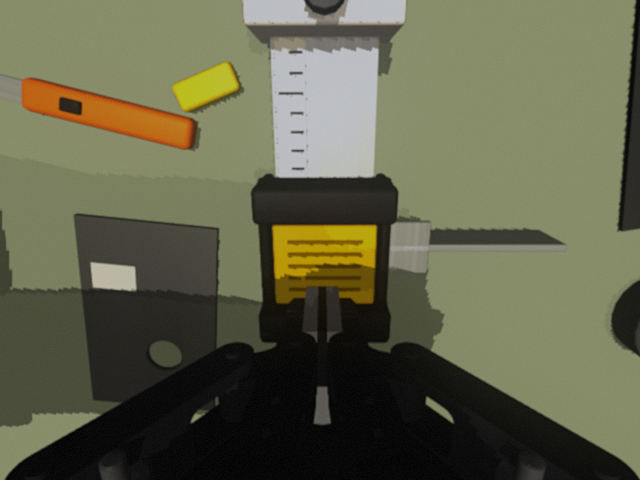

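The shut fingers are at (322,300), in line with the yellow pad, which spans columns 272–378. I'll go down to just above the pad, then press in small steps.

Request:
arm_command(slide=[[0, 0, 1.2], [0, 0, 2.5], [0, 0, 3.5], [0, 0, 3.9], [0, 0, 3.9]], spin=[0, 0, 0, 0, 0])

```text
clock: 2.35
eef_pos: [0.5647, 0.0859, 0.072]
tool_rot: [0.613, 0.79, -0.0, -0.0]
ft_force: [-0.1, -0.0, 0.1]
grip_width: -0.0001
grasp_force: 0.0
```

Request:
arm_command(slide=[[0, 0, 0.1], [0, 0, 0.2], [0, 0, 0.3], [0, 0, 0.4], [0, 0, 0.4]], spin=[0, 0, 0, 0, 0])

```text
clock: 2.98
eef_pos: [0.5649, 0.086, 0.0682]
tool_rot: [0.613, 0.79, -0.0, -0.0]
ft_force: [0.5, 0.1, -0.6]
grip_width: -0.0005
grasp_force: 0.0
```

Request:
arm_command(slide=[[0, 0, 0.2], [0, 0, 0.4], [0, 0, 0.5], [0, 0, 0.6], [0, 0, 0.6]], spin=[0, 0, 0, 0, 0])

```text
clock: 3.6
eef_pos: [0.565, 0.086, 0.0631]
tool_rot: [0.613, 0.79, 0.0, 0.0]
ft_force: [-1.8, -0.3, 5.3]
grip_width: 0.0
grasp_force: 3.0
```

Request:
arm_command(slide=[[0, 0, 0.1], [0, 0, 0.2], [0, 0, 0.3], [0, 0, 0.3], [0, 0, 0.3]], spin=[0, 0, 0, 0, 0])

```text
clock: 4.22
eef_pos: [0.5651, 0.086, 0.0608]
tool_rot: [0.613, 0.79, 0.0, 0.0]
ft_force: [-3.4, -0.7, 9.9]
grip_width: -0.0
grasp_force: 4.8
```

Request:
arm_command(slide=[[0, 0, 0.1], [0, 0, 0.1], [-0.2, 0, 0.1], [-0.5, 0, 0.1], [-0.8, 0, 0.1]], spin=[0, 0, 0, 0, 0])

```text
clock: 4.85
eef_pos: [0.5671, 0.0786, 0.06]
tool_rot: [0.613, 0.79, 0.001, 0.0]
ft_force: [-4.7, 1.2, 10.5]
grip_width: -0.0002
grasp_force: 5.1
```

Run:
```python
from h import *
p=camera("wrist");o=get_obs();print(o["eef_pos"],o["ft_force"])
for c in ["scene","side"]:
    p=camera(c);save(p,c+"2.png")
    for P in seg(p):
        if len(P)>8: print(c,box(P))
```

```text
[0.56716062 0.07811683 0.05997484] [-3.03289783 -0.28054459 10.22401856]
scene (array([566.6,  76.2]), array([60.2, 50.1]), 16.2, 59.4, 226)
scene (array([600.4, -55.5]), array([74.7, 23.3]), 15.8, 68.0, 201)
side (array([564.7,  80.6]), array([62.8, 50.7]), 13.8, 59.7, 240)
side (array([559.4, -13.2]), array([ 27.2, 123.2]), 20.8, 68.0, 80)
```

The slider travels with the finger: its pad centre has moved 8 mm in both views, and the pad is about 4 mm down. I'll carry on.

Request:
arm_command(slide=[[-0.4, 0, 0], [-0.9, 0, 0], [-1.4, 0, 0], [-1.9, 0, 0], [-2.4, 0, 0]], spin=[0, 0, 0, 0, 0])

```text
clock: 5.62
eef_pos: [0.5732, 0.0552, 0.06]
tool_rot: [0.613, 0.79, 0.001, 0.0]
ft_force: [-3.8, 0.6, 9.9]
grip_width: -0.0001
grasp_force: 5.1
```

Request:
arm_command(slide=[[-0.5, 0, 0], [-1.0, 0, 0], [-1.5, 0, 0], [-2.0, 0, 0], [-2.5, 0, 0]], spin=[0, 0, 0, 0, 0])

```text
clock: 6.25
eef_pos: [0.5795, 0.031, 0.0601]
tool_rot: [0.613, 0.79, 0.001, 0.0]
ft_force: [-4.0, 1.1, 10.1]
grip_width: 0.0001
grasp_force: 5.1
```

Request:
arm_command(slide=[[-0.5, 0, 0], [-0.9, 0, 0], [-1.2, 0, 0], [-1.5, 0, 0], [-1.5, 0, 0]], spin=[0, 0, 0, 0, 0])

```text
clock: 6.88
eef_pos: [0.5834, 0.016, 0.0601]
tool_rot: [0.613, 0.79, 0.0, 0.001]
ft_force: [-2.5, -0.4, 9.8]
grip_width: -0.0001
grasp_force: 5.1
```

Run:
```python
from h import *
for c in ["scene","side"]:
    p=camera(c);save(p,c+"3.png")
    for P in seg(p):
        if len(P)>8: print(c,box(P))
o=get_obs();print(o["eef_pos"],o["ft_force"])
```

```text
scene (array([585.3,  15. ]), array([61.1, 48.8]), 13.6, 59.8, 240)
scene (array([600.6, -55.5]), array([72.1, 23.6]), 14.4, 68.0, 203)
side (array([582.3,  17.8]), array([59.4, 55. ]), 16.2, 59.6, 202)
side (array([567.2, -48. ]), array([13.9, 45.3]), 16.3, 67.3, 38)
[0.58339496 0.01597824 0.06013878] [-3.30238331 -1.6526132   9.08822054]
```

About 15 mm remains by my estimate, so I approach slowly.

Request:
arm_command(slide=[[-0.2, 0, 0], [-0.4, 0, 0], [-0.6, 0, 0], [-0.8, 0, 0], [-1.0, 0, 0]], spin=[0, 0, 0, 0, 0])

```text
clock: 7.6
eef_pos: [0.5858, 0.0067, 0.0601]
tool_rot: [0.613, 0.79, 0.001, 0.001]
ft_force: [-3.2, 0.2, 11.0]
grip_width: -0.0
grasp_force: 5.1
```

Request:
arm_command(slide=[[-0.1, 0, 0], [-0.2, 0, 0], [-0.3, 0, 0], [-0.4, 0, 0], [-0.5, 0, 0]], spin=[0, 0, 0, 0, 0])

```text
clock: 8.22
eef_pos: [0.587, 0.0019, 0.0601]
tool_rot: [0.613, 0.79, 0.001, 0.001]
ft_force: [-2.8, 0.2, 10.3]
grip_width: 0.0002
grasp_force: 5.1
```

Request:
arm_command(slide=[[-0.1, 0, 0], [-0.2, 0, 0], [-0.3, 0, 0], [-0.4, 0, 0], [-0.4, 0, 0]], spin=[0, 0, 0, 0, 0])

```text
clock: 8.85
eef_pos: [0.5875, 0.0003, 0.06]
tool_rot: [0.612, 0.791, 0.002, -0.001]
ft_force: [-4.0, 6.7, 9.8]
grip_width: 0.0002
grasp_force: 5.1
```

The force along the rail rose to about 7 N and the tip lags its command by 2–3 mm, so the slider is on the stop. I'll check this in a picture before releasing.

Run:
```python
from h import *
for c in ["scene","side"]:
    p=camera(c)
    for P in seg(p):
        if len(P)>8: print(c,box(P))
    if c=="side": cv2.imwrite("pics/side4.png",cv2.resize(p["pixels"][180:330,240:440,::-1],None,fx=4,fy=4,interpolation=cv2.INTER_CUBIC))
o=get_obs();print(o["eef_pos"],o["ft_force"])
```

```text
scene (array([587.5,  -0.7]), array([55.8, 48.3]), 13.6, 59.7, 238)
scene (array([601.1, -54.7]), array([72.1, 24.5]), 15.2, 68.2, 208)
side (array([585.8,   2.3]), array([61. , 55.7]), 14.1, 59.4, 194)
side (array([567.9, -50.5]), array([14.8, 38.4]), 16.8, 67.9, 42)
[5.87518190e-01 3.09100088e-04 5.99914722e-02] [-4.45916318  6.20486227 10.61393886]
```

View pics/side4.png

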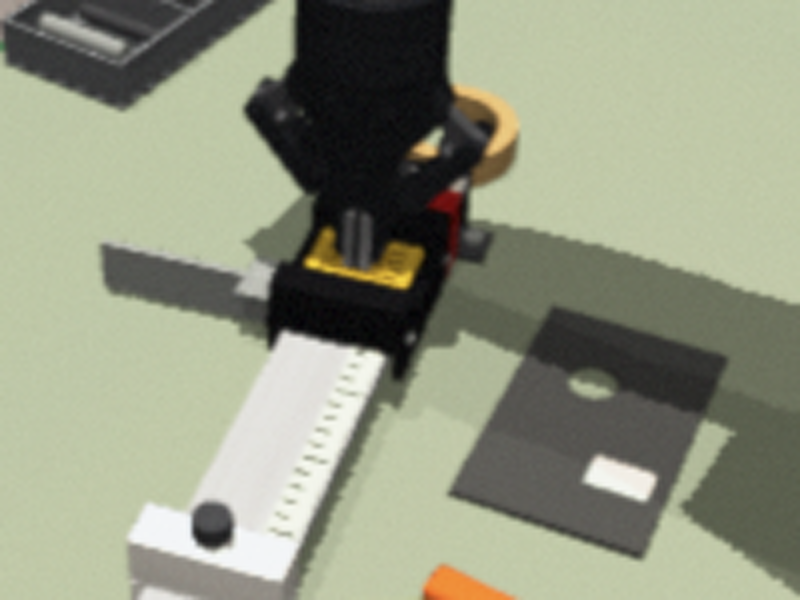

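In the crop, the slider's black end abuts the red block at about (440,215), and the finger is still on the pad at (358,240). I'll ease most of the side load, then lift straight up.

Request:
arm_command(slide=[[0.1, 0, 0], [0.1, 0, -0.1], [0.1, 0, -0.3], [0.1, 0, -0.5], [0.1, 0, -0.7]], spin=[0, 0, 0, 0, 0])

```text
clock: 9.57
eef_pos: [0.5874, -0.0013, 0.0652]
tool_rot: [0.613, 0.79, -0.0, 0.0]
ft_force: [0.1, -0.3, 0.1]
grip_width: 0.0002
grasp_force: 0.0
```

Request:
arm_command(slide=[[0, 0, -0.3], [0, 0, -1], [0, 0, -3], [0, 0, -7], [0, 0, -12]], spin=[0, 0, 0, 0, 0])

```text
clock: 10.2
eef_pos: [0.5865, -0.0014, 0.1856]
tool_rot: [0.613, 0.79, -0.001, -0.001]
ft_force: [1.1, 0.5, 1.3]
grip_width: 0.0
grasp_force: 0.0
```

Request:
arm_command(slide=[[3, 0, -2], [6, 0, -2], [9, 0, -2], [9, 0, -2], [9, 0, -2]], spin=[0, 0, 0, 0, 0])

```text
clock: 10.82
eef_pos: [0.5651, 0.0856, 0.2055]
tool_rot: [0.613, 0.79, -0.0, 0.0]
ft_force: [0.9, 0.2, -0.6]
grip_width: 0.0001
grasp_force: 0.0
```

Run:
```python
from h import *
for c in ["scene","side","wrist"]:
    p=camera(c)
    for P in seg(p):
        if len(P)>8: print(c,box(P))
    save(p,c+"5.png")
o=get_obs();print(o["eef_pos"],o["ft_force"],o["clock"])
```

```text
scene (array([585.3,  -1.7]), array([58.9, 48.4]), 14.3, 63.9, 375)
scene (array([600.3, -55.2]), array([73. , 24.6]), 15.5, 68.0, 209)
side (array([588. ,  -1.9]), array([60. , 45.6]), 15.4, 63.8, 330)
side (array([597.4, -50.5]), array([74.1, 31.2]), 11.7, 68.0, 181)
wrist (array([580.3,  20. ]), array([54.3, 12.3]), 14.9, 63.5, 223)
[0.56521408 0.08506996 0.20524176] [-0.65036723  0.8049953   0.47928023] 10.975
```

View pics/wrist5.png

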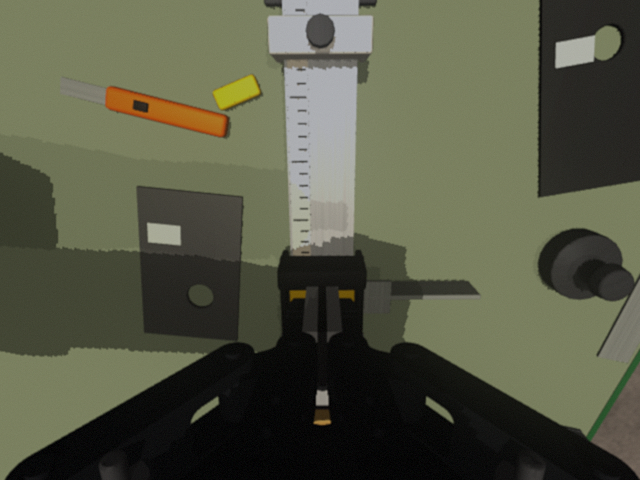

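The wrist view hides the gap: the slider is at (322,290) with the finger in front of it. I'll move back along the rail for a clear look.

Request:
arm_command(slide=[[-4, 0, -1], [-9, 0, -3], [-15, 0, -4], [-20, 0, -4], [-20, 0, -4]], spin=[0, 0, 0, 0, 0])

```text
clock: 11.6
eef_pos: [0.615, -0.1125, 0.2446]
tool_rot: [0.616, 0.788, -0.0, 0.0]
ft_force: [0.5, -0.1, 0.3]
grip_width: 0.0001
grasp_force: 0.0
```

Run:
```python
from h import *
p=camera("wrist");save(p,"wrist6.png")
for P in seg(p): 
    if len(P)>8: print(box(P))
```

```text
(array([585.5,   1.7]), array([57.1, 48.7]), 14.6, 63.5, 4471)
(array([599.8, -53.6]), array([71.3, 24.2]), 15.2, 67.8, 2049)
```

View pics/wrist6.png

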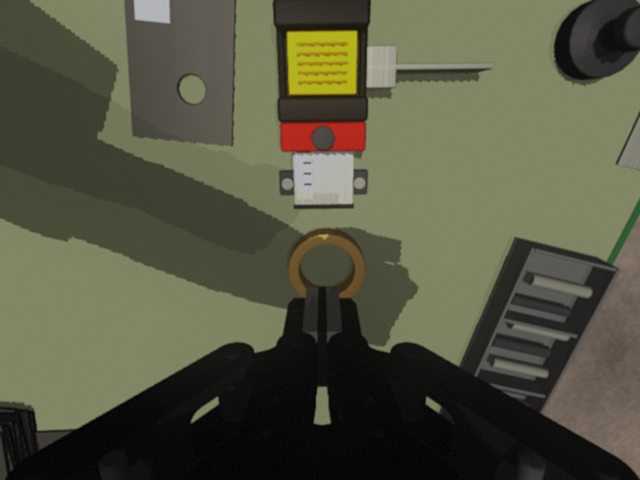

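The slider's lower edge at row 121 meets the red block with no gap visible. The measured origin distance is 57.1 mm, the pad is back at its starting height of 63.5 mm, and the arm is clear.

```bash
python3 -c "
from workcell import *
print(job_done())"
```

```text
the job is handed in; nothing more can be done
None
```

The job is handed in: the slider rests against the red stop (57.1 mm between origins, no gap visible), the pad is up so the brake holds, and the arm is clear; no verdict came back.

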